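# Load a twine reel onto the shed's dispenser

### The job

Take the empty spindle, the steel bar with the wooden handle, out of the green dispenser, thread it through the bore of the twine reel lying on the shelf, and lift and carry the reel on the bar without gripping the reel itself. Lower the bar into both slots of the dispenser, the reel hanging between the two cheeks, and let go only once it rests on the slot bottoms. Leave the other things on the shelf where they are.

Things in the scene. Friction and masses are not known exactly. Their poses are not given: they have to be found in the camera images.
- stand: Green steel twine dispenser, bolted down. Origin: centre of its underside; y is level, the way the bar lies; z up. Base 80 (x) by 100 mm (y), feet 26 mm wide out to y = +-79 mm. Two upright cheeks 70 mm wide in x, 4 mm thick, 104 mm tall, at y = +-46 to +-50 mm, 92 mm clear between them. The bar may lie in it either way round.
- stand_seat (a point): Dispenser: point on the axis of a properly seated bar, half-way between the cheeks, 80 mm above the shelf (axes as stand). Each cheek has a slot open at the top, centred on x = 0: 40 mm wide at the top (24 mm above this point), narrowing to 16 mm at 8 mm above it, then straight down to the bottom, 6 mm below it.
- spindle_handle (a point): Centre of the spindle's pale wooden handle, 24 by 24 mm square, 60 mm long. y axis: along the bar, tip towards handle. From here along y: handle +-30 mm, ferrule 21 mm across to -32 mm, bare round 12 mm bar to the tip at -163 mm. Starts level in the slots, a flat of the handle up, handle beyond the dispenser's +y cheek. 90 g, balanced about 70 mm from here towards the tip.
- spindle_mid (a point): Point on the axis of the spindle's 12 mm steel bar, 88 mm from the handle's centre and 75 mm from the rounded tip; it lies about half-way between the cheeks when the spindle is seated. y axis: along the bar towards the handle.
- reel_center (a point): Centre of the twine reel. Jute-brown twine (60 mm across) on an orange reel with eight-sided flanges, 80 mm across flats, lying on a flat, so this point is 40 mm up. 64 mm long along its y axis, which is level and is the bore's axis, within 0.6 rad of the dispenser's y. Bore open right through, 30 mm wide, lined black. Ends alike. About 120 g, loose.
- pots: Bystander: stack of three nested terracotta pots, 84 mm across, 100 mm tall, origin at the centre of its underside.
- tub: Bystander: red flip-top tub, 90 mm across, 70 mm tall, origin at the centre of its underside.
- rose: Bystander: green plastic watering rose standing on its 76 mm face, 68 mm tall, origin at the centre of its underside.
- torch: Bystander: black solar torch lying flat, 150 mm long along its x axis, 50 mm across at the head, 50 mm tall, origin at the centre of its underside.
There are look-alikes about, which are no part of the job. Of the things that look like the part that bears spindle_handle, the smallest one is meant.

How it is judged:
By the outcome, as a careful person would: the job done as asked, in the order asked, and still so for the second after the job is handed in, with the robot touching nothing.
It also fails if it takes over 61 s, if anything falls off the work surface, if the arm or the gripper's body presses on something with over 40 N, if the wrist force passes 120 N, or if a joint passes its speed limit or range.

### The arm

A 6-joint arm with a two-finger parallel gripper is mounted at the origin on the work surface. World frame = base frame: x ahead of the robot, y to its left, z up, the work surface at z = 0. Lengths are in m, angles in rad, forces in N, time in s.
With the tool pointing down it reaches from about 0.4 to 0.825 m from the base axis. Payload 7 kg.
Tool frame: the origin (TCP) lies between the finger pads; the fingertips stand bot.tip_extent ahead of it and the grasp point (between the pads) lies 3 mm ahead of it (bot.tip_extent is the distance from the TCP to the fingertips, in m); z points along the fingers, y is the direction in which the jaws open and shut (so a half turn about z gives the same grasp; the last joint's range is limited). The gripper opens to 88 mm and grips with 3 to 60 N. Pads are 19 mm wide; open, the fingers measure 130 mm over their backs; the gripper's body (78 mm by 193 mm) begins 47 mm behind the grasp point.
Start: joints at [1.463, 0.359, 0.012, 0, -1.224, -0.288], TCP at [0.26, 0.623, 0.249] pointing down, gripper open.
Joint ranges: [-3.07, 3.07], [-1.43, 2.12], [-1.02, 1.25], [-3.03, 1.67], [-3.05, -0], [-3.03, 3.03]. Speed limits (rad/s): [2.39, 2.39, 3.01, 3.14, 3.14, 3.14].

### API

Orientations are given as a 3x3 rotation matrix whose columns are the frame's x, y, z axes.
In Python, from plant import bot, viewer gives the robot as it stands.
- The arm moves only by the tool carry_out, never from a script. Its argument "moves" is a list of rows, each an object of numbers: "tx", "ty", "tz": the shift along the tool's x, y, z in mm; "twist": the turn about the tool's z in degrees; "jaw": the finger opening in mm, from 0 to 87.6. In form: [{"tx": .., "ty": .., "tz": .., "twist": .., "jaw": ..}, ...]. A call has 1 to 8 rows; each row is the pose to reach, as a shift and turn from the pose measured when the call began, along the tool's axes at that moment; what a row does not reach only later rows make up. A row lasts 1/12 s, in which the tool goes at most 41.7 mm and 7.16 degrees, less where a joint would pass 70% of its speed; a pose out of reach is approached as far as the arm can. A call with a gripper value outside its range is refused whole. The fingers move at their own pace and stop on an object; the grip force is fixed at half the most. Time passes only in rows, so rows that repeat a pose let the fingers close. It gives the time, the measured TCP pose, the force and the opening at its end, in the units of the state.
- bot.observe(): the state, without advancing time (a new reading comes with each control period).
- viewer.read_camera(name): name is "side" or "top" or "wrist"; returns a dict with "img" (480x640x3 uint8, red, green, blue), "depth" (480x640 float32, m along the optical axis (not along the pixel's ray), 0 where there is no reading), "fovy" (degrees; the focal length in pixels is half the picture's height over the tangent of half this angle, whatever the lens; pixels are square), "cx", "cy" (the principal point, pixels), "R" (3x3) and "t" (3): a world point X has camera coordinates R X + t. Camera axes: x right, y down, z forward; pixel columns grow to the right and rows downward; lengths in m; the calibration is good to about 2 mm. The wrist camera is an equidistant fisheye: a pixel r from the principal point sees the ray r / f radians off the axis. A picture is of the moment at which its call begins.
- bot.hand_in(): hands the job in, once; it reports no verdict.
Trained networks look in a picture, given as the dict that the camera call returned (one of the last four; its "shot" number tells which), for a name from the list of things; names that differ only in an ending like _2 or _b are one class to them, and where a whole thing is asked for, a point or a joint stands for the part that bears it (a point fixed in the world has none). Each returns a list of dicts, best first, with "score" (0 to 1); they miss things now and then, are a little off and sometimes report something else, mostly with a low value. They report only what shows in the picture. A call takes as long as a camera call. They do not tell look-alikes from the thing itself.
- viewer.trace(picture, query): "mask" (480x640 bool, what is visible of it) and "bbox" ([centre column, centre row, width, height] in pixels, round what is visible of it).
- viewer.place_of(picture, query): "position" ([column, row] in pixels: a listed point, or the origin of a listed thing).
The state is a dict: "clock": time; "joints": joint angles; "qvel": joint speeds; "tau": joint torques, N m; "eef_pos": TCP position; "eef_rot": TCP orientation; "contact_force": force on the tool from outside, world axes, zero at the start; "wrist_torque": the same for the moment, N m; "grip_width": finger opening in m.
Only numpy, scipy, OpenCV 4.12 (cv2) and the standard library are available. Lean on these libraries where they do the work, as an engineer would, in place of code of your own. Each camera call takes 0.05 s, during which the arm holds its last target. There are 200 camera calls.

## Working session

There is one attempt and no reset: what is moved stays moved. The work goes in short steps, Python scripts to look and compute and a tool call to move; the robot and the scene stay as the last step left them, time stands still between calls to the robot, and variables do not carry over. Pictures are saved under pics/ and viewed, about 8 in all and at most 12, crops included, and the job is handed in when it is done.

Besides the shell and the picture viewer there is one more tool, called after "Emit:" by a JSON object that holds its "name" and its "arguments", one argument or row to a line. carry_out: Moves the arm, as the interface text tells. Its arguments: {"type":"object","properties":{"moves":{"type":"array","items":{"type":"object","properties":{"tx":{"type":"number"},"ty":{"type":"number"},"tz":{"type":"number"},"twist":{"type":"number"},"jaw":{"type":"number"}}}}},"required":["moves"]}

```bash
mkdir -p pics; cat > h.py <<'E'
import numpy as np, cv2
from plant import bot, viewer
def f(p): return 240/np.tan(np.radians(p["fovy"])/2)
def save(p,n,crop=None,s=1):
    im=p["img"][:,:,::-1]
    if crop: im=im[crop[1]:crop[3],crop[0]:crop[2]]
    cv2.imwrite("pics/"+n,cv2.resize(im,None,fx=s,fy=s,interpolation=cv2.INTER_CUBIC))
def cloud(p):
    v,u=np.mgrid[:480,:640]; d=p["depth"]; F=f(p)
    c=np.stack([(u-p["cx"])/F*d,(v-p["cy"])/F*d,d],-1)
    return (c-p["t"])@p["R"]      # world
def on_z(p,uv,z):
    r=np.array([(uv[0]-p["cx"])/f(p),(uv[1]-p["cy"])/f(p),1])@p["R"]
    o=-p["t"]@p["R"]
    return o+r*(z-o[2])/r[2]
E
cat > a.py <<'E'
from h import *
s=bot.observe(); print(s["clock"],s["eef_pos"],s["eef_rot"].tolist() if hasattr(s["eef_rot"],'tolist') else s["eef_rot"],bot.tip_extent)
for n in ["top","side"]:
    p=viewer.read_camera(n); save(p,n+"0.png"); print(n,p["fovy"],p["cx"],p["cy"],(-p["t"]@p["R"]).round(3),np.round(p["R"],3).tolist())
    C=cloud(p)
    for q,z in [("stand",0),("stand_seat",.08),("spindle_handle",.08),("spindle_mid",.08),("reel_center",.04),("pots",0),("tub",0),("rose",0),("torch",0)]:
        for r in viewer.place_of(p,q)[:3]:
            if r["score"]>.2: print(q,round(r["score"],2),np.round(r["position"]),on_z(p,r["position"],z).round(3))
E
python3 a.py
```

```text
0.0 [0.26007778 0.62237911 0.24759753] [[0.9226432520154346, -0.3856541980760137, -0.0005186682272789021], [-0.38565452032061365, -0.9226418552066491, -0.0016118241560964472], [0.00014306173690559302, 0.001687165427454706, -0.9999985665020523]] 0.022
top 53.69577726637811 317.4181496252228 241.12988403382298 [ 0.392 -0.084  1.118] [[0.009, -0.999, 0.032], [-0.99, -0.014, -0.143], [0.143, -0.03, -0.989]]
stand 0.58 [352. 274.] [ 0.477 -0.201  0.   ]
stand 0.41 [181. 259.] [0.507 0.203 0.   ]
stand_seat 0.66 [357. 268.] [ 0.484 -0.203  0.08 ]
spindle_handle 0.72 [435. 262.] [ 0.499 -0.376  0.08 ]
spindle_handle 0.69 [314. 271.] [ 0.475 -0.109  0.08 ]
spindle_mid 0.8 [482. 270.] [ 0.481 -0.482  0.08 ]
spindle_mid 0.65 [271. 340.] [ 0.326 -0.018  0.08 ]
spindle_mid 0.56 [355. 270.] [ 0.478 -0.198  0.08 ]
reel_center 0.85 [181. 258.] [0.505 0.193 0.04 ]
pots 0.87 [383. 174.] [ 0.723 -0.276  0.   ]
tub 0.67 [148. 168.] [0.725 0.292 0.   ]
rose 0.94 [298. 154.] [ 0.768 -0.069  0.   ]
rose 0.31 [402. 361.] [ 0.276 -0.315  0.   ]
side 57.34701380145528 316.6657072424419 234.08452599977315 [ 0.457 -0.912  0.688] [[0.994, -0.113, -0.007], [-0.073, -0.598, -0.798], [0.086, 0.793, -0.603]]
stand 0.82 [287. 292.] [ 0.466 -0.208  0.   ]
stand_seat 0.79 [290. 264.] [ 0.476 -0.21   0.08 ]
stand_seat 0.57 [200. 336.] [ 0.305 -0.382  0.08 ]
spindle_handle 0.7 [289. 236.] [ 0.479 -0.108  0.08 ]
spindle_handle 0.67 [266. 221.] [ 0.429 -0.044  0.08 ]
spindle_handle 0.57 [317. 350.] [ 0.506 -0.437  0.08 ]
spindle_mid 0.95 [293. 262.] [ 0.482 -0.201  0.08 ]
spindle_mid 0.86 [310. 409.] [ 0.484 -0.544  0.08 ]
spindle_mid 0.57 [224. 239.] [ 0.331 -0.103  0.08 ]
reel_center 0.82 [292. 184.] [0.506 0.19  0.04 ]
pots 0.95 [408. 305.] [ 0.721 -0.279  0.   ]
tub 0.98 [358. 175.] [0.72  0.287 0.   ]
tub 0.46 [292. 264.] [ 0.483 -0.118  0.   ]
rose 0.93 [404. 242.] [ 0.77  -0.064  0.   ]
torch 0.67 [200. 336.] [ 0.284 -0.313  0.   ]
```

View pics/top0.png

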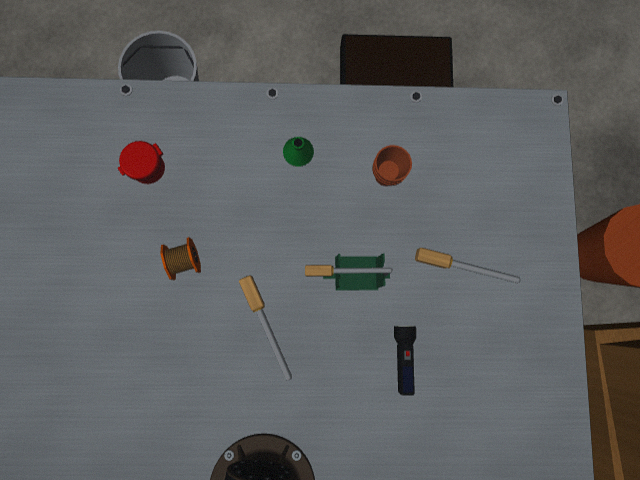

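View pics/side0.png

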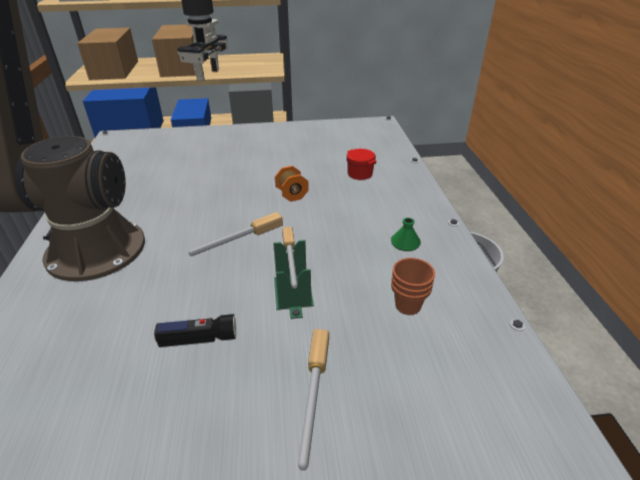

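Three spindle-like things in the top view: one seated in the dispenser (handle 318,271), one lying at left (251,293), one lying at right (434,258). The seated one is the smallest and sits in the green dispenser, so it is the target. I'll confirm this with a crop and measure the poses from depth.

```bash
cat > b.py <<'E'
from h import *
def axis(P):
    m=P.mean(0); w,V=np.linalg.eigh(np.cov((P-m)[:,:2].T)); d=V[:,1]; d=d*np.sign(d[1]); t=(P-m)[:,:2]@d
    return m.round(4),d.round(4),round(float(np.degrees(np.arctan2(-d[0],d[1]))),2),np.percentile(t,[1,99]).round(4),(2*np.sqrt(w[0]*3)).round(4)
if __name__=="__main__":
  for n in ["top","side"]:
    p=viewer.read_camera(n); C=cloud(p); hsv=cv2.cvtColor(p["img"],cv2.COLOR_RGB2HSV)
    if n=="top":
        save(p,"crop0.png",(150,220,530,390),2)
    box=lambda x0,x1,y0,y1,z0,z1:(C[...,0]>x0)&(C[...,0]<x1)&(C[...,1]>y0)&(C[...,1]<y1)&(C[...,2]>z0)&(C[...,2]<z1)&(p["depth"]>0)
    h=box(.43,.53,-.15,-.07,.07,.12); print(n,"handle",h.sum(),axis(C[h]),np.percentile(C[h][:,2],[5,50,95]).round(4))
    b=box(.44,.52,-.30,-.142,.072,.1)&(hsv[...,1]<70); print("bar",b.sum(),axis(C[b]),np.percentile(C[b][:,2],[5,50,95]).round(4))
    g=(hsv[...,1]>80)&(hsv[...,0]>35)&(hsv[...,0]<95)
    k=box(.38,.58,-.33,-.09,.02,.13)&g; print("cheeks",k.sum(),C[k].min(0).round(3),C[k].max(0).round(3))
    for s in (C[k][:,1]<-.2,C[k][:,1]>=-.2): print("  cheek",axis(C[k][s]),np.percentile(C[k][s][:,0],[1,99]))
    k=box(.38,.58,-.33,-.09,.003,.02)&g; print("base",cv2.minAreaRect(C[k][:,:2].astype(np.float32)*1000),C[k].max(0).round(3),C[k].min(0).round(3))
    r=box(.43,.58,.12,.27,.02,.1); P=C[r]; print("reel",r.sum(),axis(P),cv2.minAreaRect(P[:,:2].astype(np.float32)*1000),P[:,2].max())
    t=r&(C[...,2]>.06); print("reel top",axis(C[t]),cv2.minAreaRect(C[t][:,:2].astype(np.float32)*1000), np.percentile(C[t][:,2],[50,95]))
    t=r&(C[...,2]>.0745); print("flanges",cv2.minAreaRect(C[t][:,:2].astype(np.float32)*1000))
E
python3 b.py
```

```text
top handle 335 (array([ 0.4758, -0.1184,  0.0893]), array([-0.0166,  0.9999]), 0.95, array([-0.0312,  0.0298]), np.float64(0.0253)) [0.0812 0.09   0.0935]
bar 312 (array([ 0.4781, -0.2132,  0.0835]), array([-0.0172,  0.9999]), 0.99, array([-0.0641,  0.0612]), np.float64(0.0167)) [0.0794 0.0837 0.0873]
cheeks 311 [ 0.442 -0.26   0.021] [ 0.514 -0.133  0.107]
  cheek (array([ 0.4786, -0.2537,  0.0716]), array([-0.9996,  0.027 ]), 88.45, array([-0.0341,  0.0327]), np.float64(0.0309)) [0.44582095 0.51275176]
  cheek (array([ 0.4739, -0.1602,  0.0754]), array([0.9999, 0.0149]), -89.14, array([-0.0316,  0.037 ]), np.float64(0.014)) [0.4423021  0.51091698]
base ((478.14105224609375, -210.54071044921875), (75.80619049072266, 154.0149383544922), 0.73811274766922) [ 0.517 -0.134  0.02 ] [ 0.44  -0.288  0.003]
reel 1008 (array([0.5003, 0.1908, 0.0596]), array([-0.3486,  0.9373]), 20.4, array([-0.0326,  0.0335]), np.float64(0.0678)) ((502.58734130859375, 192.9072265625), (79.54046630859375, 65.64474487304688), 16.947965621948242) 0.08322732380320647
reel top (array([0.5015, 0.1935, 0.0678]), arr
[... 1025 characters left out ...]
196838378906, 128.84654235839844), 1.1437476873397827) [ 0.517 -0.161  0.02 ] [ 0.44  -0.289  0.003]
reel 755 (array([0.5009, 0.1829, 0.0521]), array([-0.6388,  0.7693]), 39.71, array([-0.0375,  0.0485]), np.float64(0.0725)) ((503.17547607421875, 190.2698516845703), (81.5111083984375, 73.27139282226562), 17.05499839782715) 0.08273888110962697
reel top (array([0.5003, 0.1903, 0.069 ]), array([-0.3099,  0.9508]), 18.05, array([-0.0333,  0.0349]), np.float64(0.0554)) ((500.0428161621094, 190.585693359375), (70.59748840332031, 71.36746978759766), 17.573450088500977) [0.06788437 0.0792447 ]
flanges ((500.8164978027344, 191.80685424804688), (41.20045471191406, 68.91490936279297), 17.1286563873291)
```

View pics/crop0.png

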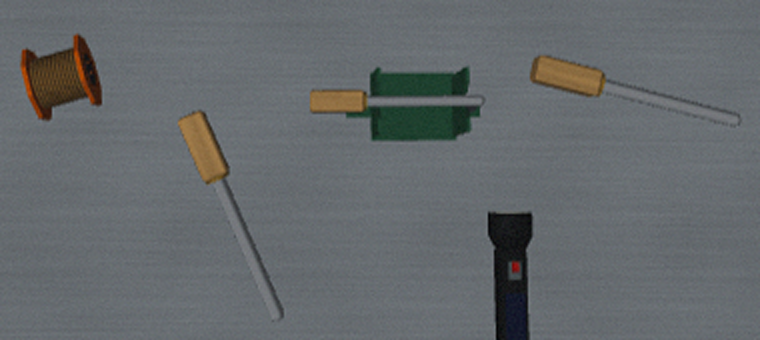

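The crop confirms it: the seated spindle is clearly shorter than the two lying on the shelf. Its handle runs from about y -0.150 to -0.089, axis z = 0.08. The stand is at (0.478, -0.2105) with yaw 1°. The reel is at (0.502, 0.193) with yaw about 16.5°.

```bash
cat >> h.py <<'E'
def plan(pos,yaw=None,s=None):
    "tool-axis shift (mm) and twist (deg) to bring GRASP POINT to pos, tool x heading yaw deg"
    s=s or bot.observe(); R=np.array(s["eef_rot"]); g=np.array(s["eef_pos"])+.003*R[:,2]
    y=np.degrees(np.arctan2(R[1,0],R[0,0])); 
    print("t=%.2f grasp"%s["clock"],g.round(4),"yaw %.2f"%y,"F",np.round(s["contact_force"],1),"T",np.round(s["wrist_torque"],2),"w %.4f"%s["grip_width"])
    print("  move",(R.T@(np.array(pos)-g)*1000).round(1),"twist",None if yaw is None else round((y-yaw+180)%360-180,2))
E
python3 -c "
from h import *
plan([.43,.3,.22],-89);plan([.476,-.134,.18],-89);plan([.476,-.134,.08],-89)"
```

```text
t=1.10 grasp [0.2602 0.6228 0.2455] yaw -22.68 F [-0.3 -0.4  0.7] T [-0.    0.03  0.01] w 0.0877
  move [281.1 232.4  25.5] twist 66.32
t=1.10 grasp [0.2602 0.6228 0.2455] yaw -22.68 F [-0.3 -0.4  0.7] T [-0.    0.03  0.01] w 0.0877
  move [490.8 615.1  65.6] twist 66.32
t=1.10 grasp [0.2602 0.6228 0.2455] yaw -22.68 F [-0.3 -0.4  0.7] T [-0.    0.03  0.01] w 0.0877
  move [490.8 615.1 165.6] twist 66.32
```

Emit:
{"name": "carry_out", "arguments": {
  "moves": [
    {"tx": 281,"ty": 232,"tz": 25,"twist": 66,"jaw": 60},
    {"tx": 281,"ty": 232,"tz": 25,"twist": 66,"jaw": 60},
    {"tx": 281,"ty": 232,"tz": 25,"twist": 66,"jaw": 60},
    {"tx": 281,"ty": 232,"tz": 25,"twist": 66,"jaw": 60},
    {"tx": 281,"ty": 232,"tz": 25,"twist": 66,"jaw": 60},
    {"tx": 281,"ty": 232,"tz": 25,"twist": 66,"jaw": 60},
    {"tx": 281,"ty": 232,"tz": 25,"twist": 66,"jaw": 60},
    {"tx": 281,"ty": 232,"tz": 25,"twist": 66,"jaw": 60}
  ]
}}

```text
clock: 1.77
eef_pos: [0.4157, 0.3268, 0.226]
eef_rot: [[0.168, -0.986, 0.001], [-0.986, -0.168, 0.001], [-0.001, -0.001, -1.0]]
contact_force: [1.2, 0.6, 0.1]
grip_width: 0.0602
```

```bash
python3 -c "
from h import *
plan([.476,-.134,.18],-89)"
```

```text
t=1.77 grasp [0.4157 0.3268 0.223 ] yaw -80.30 F [1.2 0.6 0.1] T [ 0.1  -0.21  0.04] w 0.0602
  move [464.3  18.2  42.7] twist 8.7
```

Emit:
{"name": "carry_out", "arguments": {
  "moves": [
    {"tx": 464,"ty": 18,"tz": 20,"twist": 8.7,"jaw": 60},
    {"tx": 464,"ty": 18,"tz": 20,"twist": 8.7,"jaw": 60},
    {"tx": 464,"ty": 18,"tz": 20,"twist": 8.7,"jaw": 60},
    {"tx": 464,"ty": 18,"tz": 20,"twist": 8.7,"jaw": 60},
    {"tx": 464,"ty": 18,"tz": 42,"twist": 8.7,"jaw": 60},
    {"tx": 464,"ty": 18,"tz": 42,"twist": 8.7,"jaw": 60},
    {"tx": 464,"ty": 18,"tz": 42,"twist": 8.7,"jaw": 60},
    {"tx": 464,"ty": 18,"tz": 42,"twist": 8.7,"jaw": 60}
  ]
}}

```text
clock: 2.43
eef_pos: [0.4585, -0.0025, 0.1997]
eef_rot: [[0.018, -1.0, 0.002], [-1.0, -0.018, 0.001], [-0.001, -0.002, -1.0]]
contact_force: [1.5, 0.3, 0.2]
grip_width: 0.0597
```

```bash
python3 -c "
from h import *
plan([.476,-.134,.15],-89)"
```

```text
t=2.43 grasp [ 0.4585 -0.0025  0.1967] yaw -88.97 F [1.5 0.3 0.2] T [ 0.11 -0.23  0.05] w 0.0597
  move [131.8 -15.   46.6] twist 0.03
```

Emit:
{"name": "carry_out", "arguments": {
  "moves": [
    {"tx": 40,"ty": -5,"tz": 15,"jaw": 60},
    {"tx": 80,"ty": -10,"tz": 30,"jaw": 60},
    {"tx": 120,"ty": -15,"tz": 45,"jaw": 60},
    {"tx": 132,"ty": -15,"tz": 50,"jaw": 60},
    {"tx": 132,"ty": -15,"tz": 50,"jaw": 60},
    {"tx": 132,"ty": -15,"tz": 50,"jaw": 60}
  ]
}}

```text
schema error: expected keys tx, ty, tz, twist, jaw
```

```bash
python3 - <<'E'
from h import *
plan([.476,-.134,.08],-89)
p=viewer.read_camera("wrist"); save(p,"w1.png")
print(p["fovy"],p["cx"],p["cy"])
E
```

```text
t=2.43 grasp [ 0.4585 -0.0025  0.1967] yaw -88.97 F [1.5 0.3 0.2] T [ 0.11 -0.23  0.05] w 0.0597
  move [131.9 -14.9 116.6] twist 0.03
65.70646984690485 323.0873667285527 236.89762231891203
```

View pics/w1.png

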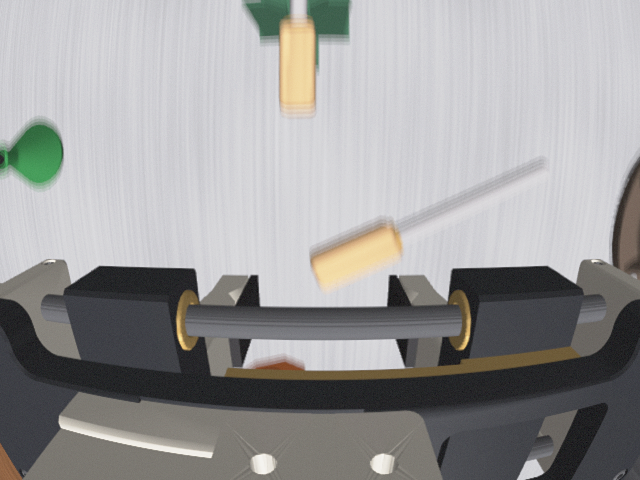

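The move was refused because a row lacked `twist`. The wrist picture still shows the target handle ahead at (298,68), with the dispenser beyond it.

Emit:
{"name": "carry_out", "arguments": {
  "moves": [
    {"tx": 40,"ty": -5,"tz": 15,"twist": 0,"jaw": 60},
    {"tx": 80,"ty": -10,"tz": 30,"twist": 0,"jaw": 60},
    {"tx": 120,"ty": -15,"tz": 45,"twist": 0,"jaw": 60},
    {"tx": 132,"ty": -15,"tz": 50,"twist": 0,"jaw": 60},
    {"tx": 132,"ty": -15,"tz": 50,"twist": 0,"jaw": 60},
    {"tx": 132,"ty": -15,"tz": 50,"twist": 0,"jaw": 60}
  ]
}}

```text
clock: 2.98
eef_pos: [0.4742, -0.1411, 0.1478]
eef_rot: [[0.011, -1.0, -0.003], [-1.0, -0.011, -0.001], [0.001, 0.003, -1.0]]
contact_force: [0.4, -0.1, -0.5]
grip_width: 0.0598
```

```bash
python3 - <<'E'
from h import *
plan([.4763,-.134,.08],-89)
p=viewer.read_camera("top"); save(p,"t2.png",(250,200,450,330),4)
E
```

```text
t=2.98 grasp [ 0.4742 -0.1411  0.1448] yaw -89.34 F [ 0.4 -0.1 -0.5] T [ 0.06 -0.07  0.02] w 0.0598
  move [-7.1 -2.3 64.8] twist -0.34
```

View pics/t2.png

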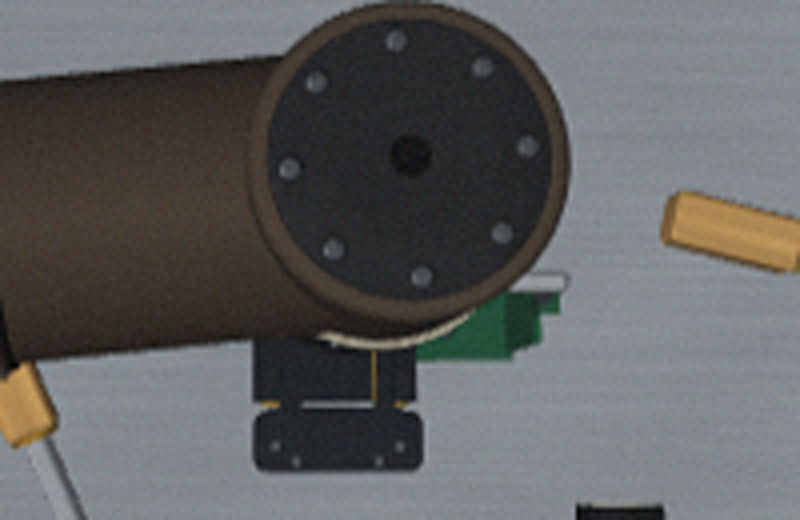

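The arm hides the handle from the top camera, but the earlier measurements agree with each other, so I'm descending.

Emit:
{"name": "carry_out", "arguments": {
  "moves": [
    {"tx": -7,"ty": -2,"tz": 20,"twist": -0.3,"jaw": 60},
    {"tx": -7,"ty": -2,"tz": 45,"twist": -0.3,"jaw": 60},
    {"tx": -7,"ty": -2,"tz": 60,"twist": -0.3,"jaw": 60},
    {"tx": -7,"ty": -2,"tz": 65,"twist": -0.3,"jaw": 60},
    {"tx": -7,"ty": -2,"tz": 65,"twist": -0.3,"jaw": 60},
    {"tx": -7,"ty": -2,"tz": 65,"twist": -0.3,"jaw": 60}
  ]
}}

```text
clock: 3.53
eef_pos: [0.4772, -0.1326, 0.0843]
eef_rot: [[0.02, -1.0, -0.0], [-1.0, -0.02, -0.001], [0.001, 0.0, -1.0]]
contact_force: [0.1, -0.6, 0.5]
grip_width: 0.06
```

```bash
python3 - <<'E'
from h import *
plan([.4763,-.134,.08],-89)
E
```

```text
t=3.53 grasp [ 0.4772 -0.1326  0.0813] yaw -88.88 F [ 0.1 -0.6  0.5] T [ 0.07 -0.08 -0.02] w 0.0600
  move [1.4 0.9 1.3] twist 0.12
```

Emit:
{"name": "carry_out", "arguments": {
  "moves": [
    {"tx": 1,"ty": 1,"tz": 1,"twist": 0,"jaw": 30},
    {"tx": 1,"ty": 1,"tz": 1,"twist": 0,"jaw": 10},
    {"tx": 1,"ty": 1,"tz": 1,"twist": 0,"jaw": 10},
    {"tx": 1,"ty": 1,"tz": 1,"twist": 0,"jaw": 10},
    {"tx": 1,"ty": 1,"tz": 1,"twist": 0,"jaw": 10},
    {"tx": 1,"ty": 1,"tz": 1,"twist": 0,"jaw": 10},
    {"tx": 1,"ty": 1,"tz": 1,"twist": 0,"jaw": 10},
    {"tx": 1,"ty": 1,"tz": 1,"twist": 0,"jaw": 10}
  ]
}}

```text
clock: 4.2
eef_pos: [0.4763, -0.1337, 0.0834]
eef_rot: [[0.02, -1.0, -0.0], [-1.0, -0.02, -0.001], [0.001, 0.0, -1.0]]
contact_force: [-0.0, 0.5, 1.6]
grip_width: 0.0236
```

Emit:
{"name": "carry_out", "arguments": {
  "moves": [
    {"tx": 0,"ty": 0,"tz": -10,"twist": 0,"jaw": 10},
    {"tx": 0,"ty": 0,"tz": -25,"twist": 0,"jaw": 10},
    {"tx": 0,"ty": 0,"tz": -45,"twist": 0,"jaw": 10},
    {"tx": 0,"ty": 0,"tz": -65,"twist": 0,"jaw": 10},
    {"tx": 0,"ty": 0,"tz": -80,"twist": 0,"jaw": 10},
    {"tx": 0,"ty": 0,"tz": -90,"twist": 0,"jaw": 10},
    {"tx": 0,"ty": 0,"tz": -90,"twist": 0,"jaw": 10},
    {"tx": 0,"ty": 0,"tz": -90,"twist": 0,"jaw": 10}
  ]
}}

```text
clock: 4.87
eef_pos: [0.4762, -0.1335, 0.1732]
eef_rot: [[0.019, -1.0, 0.0], [-1.0, -0.019, -0.0], [0.0, -0.0, -1.0]]
contact_force: [0.5, 0.4, -2.4]
grip_width: 0.0237
```

```bash
cat > bar.py <<'E'
from h import *
# bar axis in side camera: grey pixels standing well above table along tool x from grasp point
def bar(n="side",lo=.03,hi=.17,ang=None):
    s=bot.observe(); R=np.array(s["eef_rot"]); g=np.array(s["eef_pos"])+.003*R[:,2]
    p=viewer.read_camera(n); C=cloud(p); L=(C-g)@R
    m=(p["depth"]>0)&(L[...,0]>lo)&(L[...,0]<hi)&(abs(L[...,1])<.015)&(abs(L[...,2])<.03)
    P=L[m]
    if len(P)<20: print(n,"few",len(P)); return p
    c=-p["t"]@p["R"]; v=(c-g)@R; 
    t=P[:,0]; ky=np.polyfit(t,P[:,1],1); kz=np.polyfit(t,P[:,2],1)
    print(n,len(P),"tip at %.1f"%(np.percentile(t,99)*1000),"y: %.1f at0 slope %.2f deg"%(ky[1]*1000,np.degrees(np.arctan(ky[0]))),"z(down+): %.1f at0, slope %.2f deg"%(kz[1]*1000,np.degrees(np.arctan(kz[0]))),"scatter",np.std(P[:,2]-np.polyval(kz,t)).round(4))
    return p
E
python3 - <<'E'
from bar import *
plan([.4763,-.134,.2],-89)
p=bar(); save(p,"s3.png",(180,130,480,330),2.5); bar("top")
E
```

```text
t=4.87 grasp [ 0.4762 -0.1335  0.1702] yaw -88.89 F [ 0.5  0.4 -2.4] T [ 0.11 -0.01 -0.05] w 0.0237
  move [  0.5  -0.1 -29.8] twist 0.11
side 230 tip at 147.3 y: 2.0 at0 slope -0.48 deg z(down+): -4.3 at0, slope 0.62 deg scatter 0.0018
top 143 tip at 145.8 y: 5.9 at0 slope -2.11 deg z(down+): -2.0 at0, slope -0.32 deg scatter 0.0022
```

View pics/s3.png

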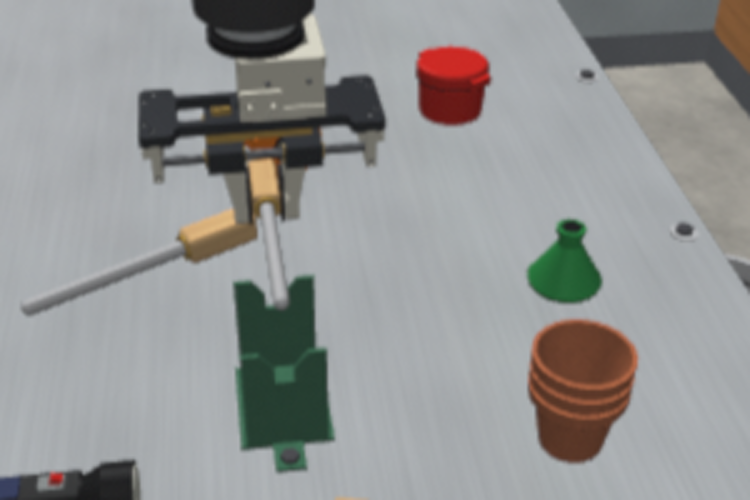

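The spindle is out, level to about 0.6°, with the tip 147 mm from the grip (148 expected). Next I carry it beyond the reel's +y side.

```bash
python3 -c "
from h import *
plan([.442,.394,.18],-73.5)"
```

```text
t=4.97 grasp [ 0.4756 -0.1336  0.1693] yaw -88.90 F [ 0.2 -0.3 -1. ] T [ 0.15 -0.01 -0.02] w 0.0238
  move [-528.1   23.4  -11. ] twist -15.4
```

Emit:
{"name": "carry_out", "arguments": {
  "moves": [
    {"tx": -20,"ty": 2,"tz": -11,"twist": -1,"jaw": 10},
    {"tx": -55,"ty": 3,"tz": -11,"twist": -2,"jaw": 10},
    {"tx": -90,"ty": 5,"tz": -11,"twist": -4,"jaw": 10},
    {"tx": -128,"ty": 7,"tz": -11,"twist": -6,"jaw": 10},
    {"tx": -166,"ty": 9,"tz": -11,"twist": -8,"jaw": 10},
    {"tx": -204,"ty": 11,"tz": -11,"twist": -10,"jaw": 10},
    {"tx": -242,"ty": 13,"tz": -11,"twist": -12,"jaw": 10},
    {"tx": -280,"ty": 15,"tz": -11,"twist": -15.4,"jaw": 10}
  ]
}}

```text
clock: 5.63
eef_pos: [0.4541, 0.1476, 0.1821]
eef_rot: [[0.285, -0.958, -0.003], [-0.958, -0.285, -0.002], [0.001, 0.004, -1.0]]
contact_force: [0.9, -0.2, -1.9]
grip_width: 0.024
```

```bash
python3 -c "
from h import *
plan([.442,.394,.18],-73.5)"
```

```text
t=5.63 grasp [0.4541 0.1476 0.1791] yaw -73.42 F [ 0.9 -0.2 -1.9] T [ 0.1  -0.19  0.05] w 0.0240
  move [-239.6  -58.7   -1.3] twist 0.08
```

Emit:
{"name": "carry_out", "arguments": {
  "moves": [
    {"tx": -36,"ty": -9,"tz": -1,"twist": 0,"jaw": 10},
    {"tx": -73,"ty": -18,"tz": -1,"twist": 0,"jaw": 10},
    {"tx": -110,"ty": -27,"tz": -1,"twist": 0,"jaw": 10},
    {"tx": -147,"ty": -36,"tz": -1,"twist": 0,"jaw": 10},
    {"tx": -184,"ty": -45,"tz": -1,"twist": 0,"jaw": 10},
    {"tx": -218,"ty": -53,"tz": -1,"twist": 0,"jaw": 10},
    {"tx": -240,"ty": -59,"tz": -1,"twist": 0,"jaw": 10},
    {"tx": -240,"ty": -59,"tz": -1,"twist": 0,"jaw": 10}
  ]
}}

```text
clock: 6.3
eef_pos: [0.4417, 0.3983, 0.1805]
eef_rot: [[0.288, -0.958, -0.004], [-0.958, -0.288, -0.003], [0.002, 0.005, -1.0]]
contact_force: [0.2, 0.0, -1.0]
grip_width: 0.0237
```

Emit:
{"name": "carry_out", "arguments": {
  "moves": [
    {"tx": 0,"ty": 0,"tz": 20,"twist": 0,"jaw": 10},
    {"tx": 0,"ty": 0,"tz": 50,"twist": 0,"jaw": 10},
    {"tx": 0,"ty": 0,"tz": 80,"twist": 0,"jaw": 10},
    {"tx": 0,"ty": 0,"tz": 80,"twist": 0,"jaw": 10},
    {"tx": 0,"ty": 0,"tz": 80,"twist": 0,"jaw": 10}
  ]
}}

```text
clock: 6.72
eef_pos: [0.4407, 0.3965, 0.0985]
eef_rot: [[0.288, -0.958, -0.007], [-0.958, -0.288, -0.008], [0.006, 0.009, -1.0]]
contact_force: [0.8, 0.7, -0.9]
grip_width: 0.0238
```

```bash
cat > reel.py <<'E'
from bar import *
def reel(p,x0=.43,x1=.58,y0=.12,y1=.255,zt=.0745,z0=.06):
    C=cloud(p); hsv=cv2.cvtColor(p["img"],cv2.COLOR_RGB2HSV)
    b=(C[...,0]>x0)&(C[...,0]<x1)&(C[...,1]>y0)&(C[...,1]<y1)&(p["depth"]>0)
    col=(hsv[...,1]>90)&(hsv[...,0]<25)
    for z in (z0,zt):
        m=b&col&(C[...,2]>z)
        if m.sum()>5: print("  reel",z,m.sum(),[np.round(v,1) for v in cv2.minAreaRect(C[m][:,:2].astype(np.float32)*1000)],"top",np.percentile(C[m][:,2],98).round(4))
E
python3 - <<'E'
from reel import *
plan([.442,.394,.1],-73.5)
p=bar("top"); save(p,"t4.png",(60,180,300,340),3.3); reel(p)
p=bar("side"); reel(p)
E
```

```text
t=6.72 grasp [0.4406 0.3965 0.0955] yaw -73.25 F [ 0.8  0.7 -0.9] T [ 0.15 -0.13  0.01] w 0.0238
  move [ 2.8 -0.5 -4.5] twist 0.25
top 318 tip at 145.4 y: 2.3 at0 slope -0.46 deg z(down+): -2.5 at0, slope 0.17 deg scatter 0.0022
  reel 0.06 600 [array([501.9, 193.1]), array([67.2, 65.5]), np.float64(16.3)] top 0.0801
  reel 0.0745 96 [array([501.9, 192.9]), array([41.4, 64.7]), np.float64(17.5)] top 0.0822
side 84 tip at 146.4 y: 5.8 at0 slope -1.05 deg z(down+): -3.3 at0, slope 0.74 deg scatter 0.0025
  reel 0.06 309 [array([502.4, 192.5]), array([68.4, 71.8]), np.float64(16.6)] top 0.0796
  reel 0.0745 67 [array([501.5, 193.2]), array([41. , 70.4]), np.float64(18.7)] top 0.0807
```

View pics/t4.png

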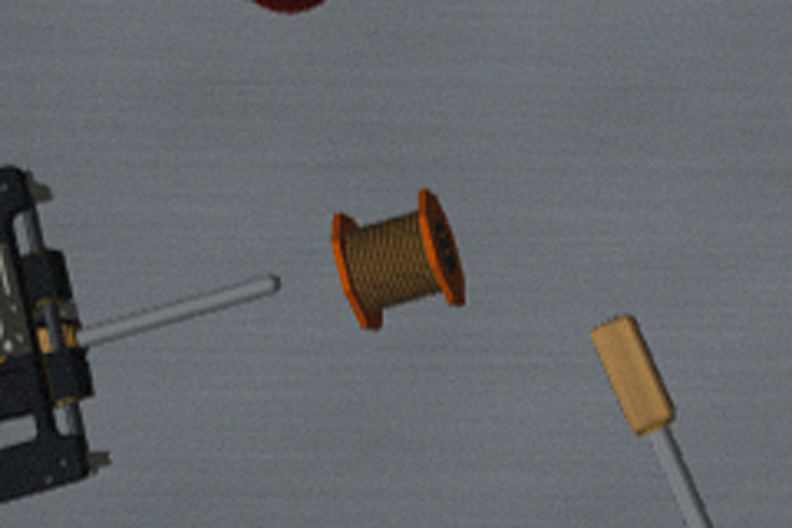

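Reel at (0.502, 0.193), yaw 16.6°. The bar tip at (275,284) in the crop points at the near bore. Lowering to bore height.

Emit:
{"name": "carry_out", "arguments": {
  "moves": [
    {"tx": 3,"ty": 0,"tz": 25,"twist": 0.2,"jaw": 10},
    {"tx": 3,"ty": 0,"tz": 45,"twist": 0.2,"jaw": 10},
    {"tx": 3,"ty": 0,"tz": 54,"twist": 0.2,"jaw": 10},
    {"tx": 3,"ty": 0,"tz": 54,"twist": 0.2,"jaw": 10},
    {"tx": 3,"ty": 0,"tz": 54,"twist": 0.2,"jaw": 10},
    {"tx": 3,"ty": 0,"tz": 54,"twist": 0.2,"jaw": 10}
  ]
}}

```text
clock: 7.32
eef_pos: [0.4434, 0.3965, 0.0493]
eef_rot: [[0.286, -0.958, -0.002], [-0.958, -0.286, -0.001], [0.001, 0.002, -1.0]]
contact_force: [0.1, -0.7, -0.8]
grip_width: 0.0241
```

```bash
cat > c.py <<'E'
from reel import *
import sys
s=float(sys.argv[1]); yr=np.array([-.2857,.9583,0])
plan(np.array([.502,.193,.041])+s*yr,-73.4)
R=np.array(bot.observe()["eef_rot"]); g=np.array(bot.observe()["eef_pos"])+.003*R[:,2]; tip=g+.148*R[:,0]; print("tip",tip.round(4))
d=tip-np.array([.502,.193,.04]); print("tip rel reel: along %.1f lateral %.1f z %.1f"%(d@yr*1000,(d@np.array([.9583,.2857,0]))*1000,d[2]*1000))
for n in ("top","side"): reel(bar(n))
E
python3 c.py .21
```

```text
t=7.32 grasp [0.4434 0.3965 0.0463] yaw -73.40 F [ 0.1 -0.7 -0.8] T [ 0.09 -0.06  0.04] w 0.0241
  move [1.7 2.  5.3] twist 0.0
tip [0.4857 0.2547 0.0464]
tip rel reel: along 63.7 lateral 2.0 z 6.4
top 284 tip at 145.0 y: 2.7 at0 slope -0.64 deg z(down+): -2.4 at0, slope 0.08 deg scatter 0.0025
  reel 0.06 605 [array([501.6, 193. ]), array([72.5, 65.8]), np.float64(17.6)] top 0.0807
  reel 0.0745 101 [array([501.5, 192.5]), array([44. , 64.5]), np.float64(18.1)] top 0.0817
side 64 tip at 126.0 y: 4.9 at0 slope -0.47 deg z(down+): -2.1 at0, slope -0.40 deg scatter 0.0023
  reel 0.06 307 [array([501.8, 192.2]), array([68.4, 71.5]), np.float64(16.0)] top 0.0801
  reel 0.0745 66 [array([500.9, 192.3]), array([40.2, 70.8]), np.float64(18.3)] top 0.0812
```

Emit:
{"name": "carry_out", "arguments": {
  "moves": [
    {"tx": 4,"ty": 2,"tz": 5.5,"twist": 0,"jaw": 10},
    {"tx": 8,"ty": 2,"tz": 5.5,"twist": 0,"jaw": 10},
    {"tx": 16,"ty": 2,"tz": 5.5,"twist": 0,"jaw": 10},
    {"tx": 26,"ty": 2,"tz": 5.5,"twist": 0,"jaw": 10},
    {"tx": 36,"ty": 2,"tz": 5.5,"twist": 0,"jaw": 10},
    {"tx": 46,"ty": 2,"tz": 5.5,"twist": 0,"jaw": 10},
    {"tx": 50,"ty": 2,"tz": 5.5,"twist": 0,"jaw": 10},
    {"tx": 50,"ty": 2,"tz": 5.5,"twist": 0,"jaw": 10}
  ]
}}

```text
clock: 8.08
eef_pos: [0.456, 0.3465, 0.0437]
eef_rot: [[0.284, -0.959, -0.002], [-0.959, -0.284, -0.001], [0.0, 0.002, -1.0]]
contact_force: [0.3, 0.5, -0.3]
grip_width: 0.0235
```

```bash
python3 c.py .075
```

```text
t=8.08 grasp [0.456  0.3465 0.0407] yaw -73.49 F [ 0.3  0.5 -0.3] T [ 0.17 -0.   -0.03] w 0.0235
  move [85.2 -0.4 -0.2] twist -0.09
tip [0.498  0.2046 0.0408]
tip rel reel: along 12.2 lateral -0.5 z 0.8
top 451 tip at 169.2 y: 2.7 at0 slope -0.79 deg z(down+): 12.9 at0, slope -13.31 deg scatter 0.0059
  reel 0.06 604 [array([502.1, 192.8]), array([74.3, 65.3]), np.float64(17.2)] top 0.0799
  reel 0.0745 99 [array([503.8, 193.3]), array([43.7, 65.3]), np.float64(17.6)] top 0.082
side 125 tip at 168.9 y: 8.3 at0 slope -3.34 deg z(down+): -2.0 at0, slope -5.18 deg scatter 0.0156
  reel 0.06 312 [array([501.2, 191.2]), array([69.6, 70. ]), np.float64(16.1)] top 0.0804
  reel 0.0745 66 [array([501.6, 191. ]), array([43.3, 69.8]), np.float64(15.0)] top 0.081
```

The tip is inside the bore, the reel hasn't moved and there is no contact force. Continuing.

Emit:
{"name": "carry_out", "arguments": {
  "moves": [
    {"tx": 8,"ty": 0,"tz": 0,"twist": 0,"jaw": 10},
    {"tx": 22,"ty": 0,"tz": 0,"twist": 0,"jaw": 10},
    {"tx": 36,"ty": 0,"tz": 0,"twist": 0,"jaw": 10},
    {"tx": 50,"ty": 0,"tz": 0,"twist": 0,"jaw": 10},
    {"tx": 64,"ty": 0,"tz": 0,"twist": 0,"jaw": 10},
    {"tx": 78,"ty": 0,"tz": 0,"twist": 0,"jaw": 10},
    {"tx": 85,"ty": 0,"tz": 0,"twist": 0,"jaw": 10},
    {"tx": 85,"ty": 0,"tz": 0,"twist": 0,"jaw": 10}
  ]
}}

```text
clock: 8.85
eef_pos: [0.4805, 0.2643, 0.0438]
eef_rot: [[0.283, -0.959, -0.002], [-0.959, -0.283, -0.001], [0.0, 0.002, -1.0]]
contact_force: [-0.2, -0.1, -1.9]
grip_width: 0.0243
```

```bash
python3 - <<'E'
from reel import *
plan([.5,.2,.041],-73.4)
for n in ("top","side"):
    p=viewer.read_camera(n); reel(p)
save(p,"s5.png",(200,80,420,260),3.3)
E
```

```text
t=8.85 grasp [0.4805 0.2643 0.0408] yaw -73.57 F [-0.2 -0.1 -1.9] T [ 0.09 -0.02 -0.02] w 0.0243
  move [67.2 -0.5 -0.1] twist -0.17
  reel 0.06 828 [array([485.8, 207.2]), array([102.5, 105.2]), np.float64(5.4)] top 0.458
  reel 0.0745 331 [array([480.9, 205.4]), array([ 96.9, 102.6]), np.float64(88.6)] top 0.4592
  reel 0.06 372 [array([494.9, 201.6]), array([84.6, 98. ]), np.float64(21.8)] top 0.1211
  reel 0.0745 138 [array([490.1, 201.5]), array([84.2, 93.6]), np.float64(14.4)] top 0.1221
```

View pics/s5.png

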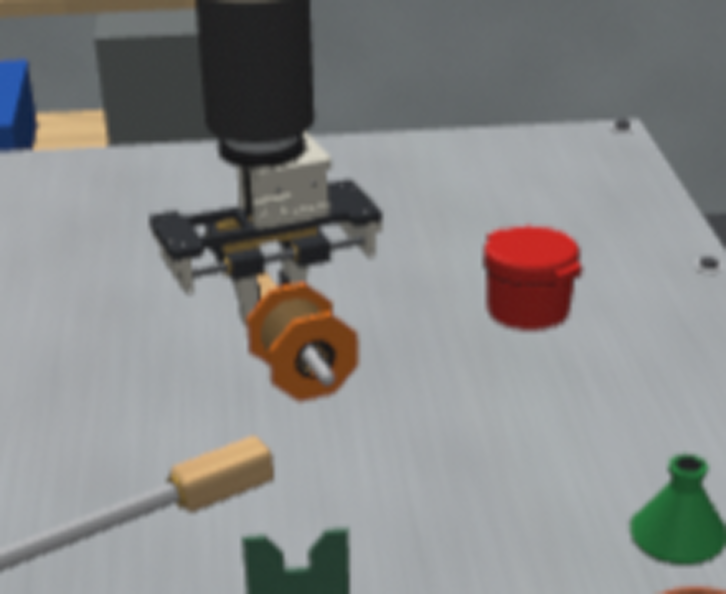

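Threaded: the tip emerges from the reel's near bore at (320,366) in the crop. Lifting gently.

Emit:
{"name": "carry_out", "arguments": {
  "moves": [
    {"tx": 0,"ty": 0,"tz": -4,"twist": 0,"jaw": 10},
    {"tx": 0,"ty": 0,"tz": -8,"twist": 0,"jaw": 10},
    {"tx": 0,"ty": 0,"tz": -13,"twist": 0,"jaw": 10},
    {"tx": 0,"ty": 0,"tz": -20,"twist": 0,"jaw": 10},
    {"tx": 0,"ty": 0,"tz": -28,"twist": 0,"jaw": 10},
    {"tx": 0,"ty": 0,"tz": -36,"twist": 0,"jaw": 10},
    {"tx": 0,"ty": 0,"tz": -40,"twist": 0,"jaw": 10},
    {"tx": 0,"ty": 0,"tz": -40,"twist": 0,"jaw": 10}
  ]
}}

```text
clock: 9.62
eef_pos: [0.4812, 0.2667, 0.0855]
eef_rot: [[0.284, -0.959, 0.001], [-0.959, -0.284, 0.002], [-0.001, -0.001, -1.0]]
contact_force: [0.1, -0.2, -1.6]
grip_width: 0.0238
```

Emit:
{"name": "carry_out", "arguments": {
  "moves": [
    {"tx": 0,"ty": 0,"tz": -8,"twist": 0,"jaw": 10},
    {"tx": 0,"ty": 0,"tz": -22,"twist": 0,"jaw": 10},
    {"tx": 0,"ty": 0,"tz": -40,"twist": 0,"jaw": 10},
    {"tx": 0,"ty": 0,"tz": -60,"twist": 0,"jaw": 10},
    {"tx": 0,"ty": 0,"tz": -80,"twist": 0,"jaw": 10},
    {"tx": 0,"ty": 0,"tz": -98,"twist": 0,"jaw": 10},
    {"tx": 0,"ty": 0,"tz": -110,"twist": 0,"jaw": 10},
    {"tx": 0,"ty": 0,"tz": -110,"twist": 0,"jaw": 10}
  ]
}}

```text
clock: 10.28
eef_pos: [0.4822, 0.2673, 0.1986]
eef_rot: [[0.285, -0.959, 0.004], [-0.959, -0.285, 0.005], [-0.003, -0.005, -1.0]]
contact_force: [0.1, 0.5, -2.0]
grip_width: 0.0241
```

```bash
cat > d.py <<'E'
from reel import *
import sys
plan([.4771,-.1355,.19],-89)
p=viewer.read_camera("side"); 
s=bot.observe(); R=np.array(s["eef_rot"]); g=np.array(s["eef_pos"])+.003*R[:,2]
C=cloud(p); L=(C-g)@R; hsv=cv2.cvtColor(p["img"],cv2.COLOR_RGB2HSV)
# bar tip beyond the reel: grey pixels; reel: orange
o=(p["depth"]>0)&(hsv[...,1]>100)&(hsv[...,0]<25)&(L[...,0]>.025)&(L[...,0]<.15)&(abs(L[...,1])<.06)&(abs(L[...,2])<.07)
print("reel along",np.percentile(L[o][:,0],[1,99]).round(4),"y",np.percentile(L[o][:,1],[1,99]).round(4),"z",np.percentile(L[o][:,2],[1,99]).round(4))
b=(p["depth"]>0)&(hsv[...,1]<70)&(hsv[...,2]>60)&(L[...,0]>.1)&(L[...,0]<.17)&(abs(L[...,1])<.02)&(abs(L[...,2])<.025)
P=L[b]; k=np.polyfit(P[:,0],P[:,2],1) if len(P)>10 else None
if k is not None: print("bar end",len(P),P.mean(0).round(4),"max",np.percentile(P[:,0],98).round(4),"slope deg",np.degrees(k[0]).round(2))
u=p["R"]@g+p["t"]; c=(u[:2]/u[2]*f(p)+[p["cx"],p["cy"]]).astype(int); print(c)
if len(sys.argv)>1: save(p,sys.argv[1],(max(c[0]-110,0),max(c[1]-90,0),c[0]+110,c[1]+90),3.3)
E
python3 d.py s6.png
```

```text
t=10.28 grasp [0.4822 0.2673 0.1956] yaw -73.46 F [ 0.1  0.5 -2. ] T [ 0.32 -0.02  0.06] w 0.0241
  move [384.7 119.6   3.8] twist 15.54
reel along [0.0437 0.1121] y [-0.0368  0.0394] z [-0.0317  0.0431]
bar end 57 [ 0.1256  0.0009 -0.0029] max 0.1478 slope deg -2.1
[279 123]
```

View pics/s6.png

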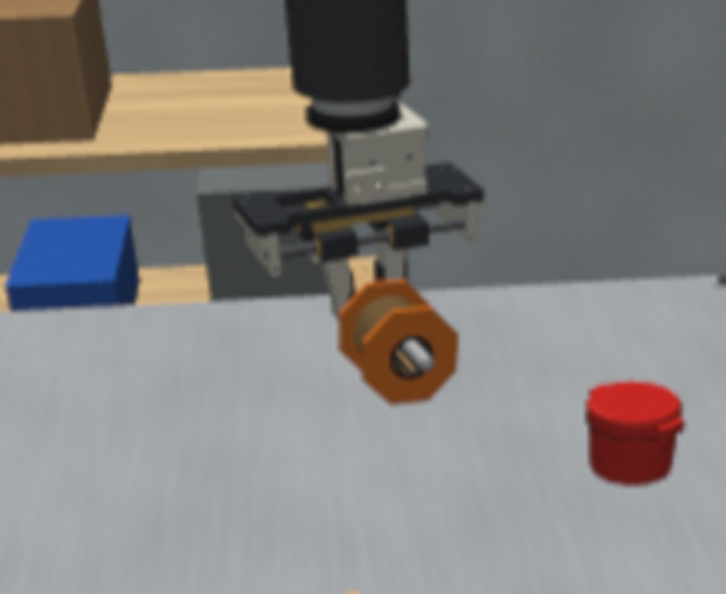

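The reel hangs on a level bar, its centre 78 mm from the grip. Carrying it towards the dispenser with gentle ramps.

Emit:
{"name": "carry_out", "arguments": {
  "moves": [
    {"tx": 7,"ty": 2,"tz": 2,"twist": 0.5,"jaw": 10},
    {"tx": 20,"ty": 6,"tz": 3,"twist": 1.5,"jaw": 10},
    {"tx": 40,"ty": 12,"tz": 3,"twist": 3,"jaw": 10},
    {"tx": 65,"ty": 20,"tz": 3,"twist": 5,"jaw": 10},
    {"tx": 92,"ty": 29,"tz": 3,"twist": 7,"jaw": 10},
    {"tx": 119,"ty": 37,"tz": 3,"twist": 9,"jaw": 10},
    {"tx": 146,"ty": 46,"tz": 3,"twist": 11,"jaw": 10},
    {"tx": 173,"ty": 54,"tz": 3,"twist": 13,"jaw": 10}
  ]
}}

```text
clock: 11.0
eef_pos: [0.4774, 0.083, 0.1919]
eef_rot: [[0.058, -0.998, 0.0], [-0.998, -0.058, 0.002], [-0.002, -0.0, -1.0]]
contact_force: [0.4, 0.2, -2.8]
grip_width: 0.0234
```

```bash
python3 -c "
from h import *
plan([.4765,-.134,.19],-89)"
```

```text
t=11.00 grasp [0.4774 0.083  0.1889] yaw -86.66 F [ 0.4  0.2 -2.8] T [ 0.23 -0.07 -0.02] w 0.0234
  move [216.6  13.5  -1.7] twist 2.34
```

Emit:
{"name": "carry_out", "arguments": {
  "moves": [
    {"tx": 27,"ty": 2,"tz": -2,"twist": 1,"jaw": 10},
    {"tx": 54,"ty": 4,"tz": -2,"twist": 2,"jaw": 10},
    {"tx": 81,"ty": 5,"tz": -2,"twist": 2.3,"jaw": 10},
    {"tx": 108,"ty": 7,"tz": -2,"twist": 2.3,"jaw": 10},
    {"tx": 135,"ty": 9,"tz": -2,"twist": 2.3,"jaw": 10},
    {"tx": 160,"ty": 10,"tz": -2,"twist": 2.3,"jaw": 10},
    {"tx": 180,"ty": 12,"tz": -2,"twist": 2.3,"jaw": 10},
    {"tx": 195,"ty": 13,"tz": -2,"twist": 2.3,"jaw": 10}
  ]
}}

```text
clock: 11.67
eef_pos: [0.4738, -0.1149, 0.1921]
eef_rot: [[0.016, -1.0, -0.003], [-1.0, -0.016, 0.002], [-0.002, 0.003, -1.0]]
contact_force: [1.2, 0.0, -2.3]
grip_width: 0.0236
```

Emit:
{"name": "carry_out", "arguments": {
  "moves": [
    {"tx": 6,"ty": 0,"tz": 0,"twist": 0,"jaw": 10},
    {"tx": 10,"ty": 0,"tz": 0,"twist": 0,"jaw": 10},
    {"tx": 14,"ty": 0,"tz": 0,"twist": 0,"jaw": 10},
    {"tx": 14,"ty": 0,"tz": 0,"twist": 0,"jaw": 10},
    {"tx": 14,"ty": 0,"tz": 0,"twist": 0,"jaw": 10}
  ]
}}

```text
clock: 12.08
eef_pos: [0.4739, -0.1286, 0.1919]
eef_rot: [[0.016, -1.0, -0.003], [-1.0, -0.016, 0.002], [-0.002, 0.003, -1.0]]
contact_force: [-0.0, 0.3, -2.5]
grip_width: 0.0238
```

```bash
python3 d.py s7.png
```

```text
t=12.08 grasp [ 0.4739 -0.1286  0.1889] yaw -89.10 F [-0.   0.3 -2.5] T [ 0.24 -0.07  0.02] w 0.0238
  move [ 7.  -3.1 -1.1] twist -0.1
reel along [0.0457 0.1112] y [-0.0377  0.0388] z [-0.0305  0.047 ]
bar end 102 [ 0.1279  0.001  -0.0025] max 0.1475 slope deg -1.08
[284 200]
```

View pics/s7.png

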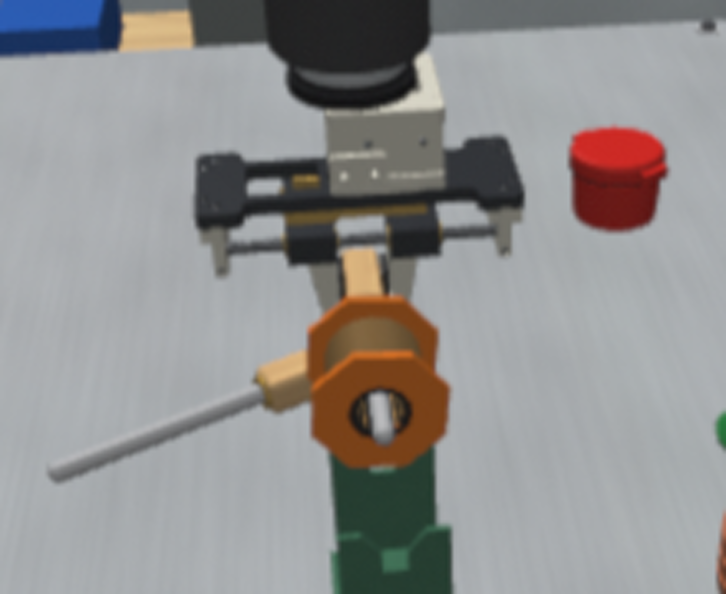

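Emit:
{"name": "carry_out", "arguments": {
  "moves": [
    {"tx": 4,"ty": -3,"tz": 0,"twist": 0,"jaw": 10},
    {"tx": 4.5,"ty": -3,"tz": 6,"twist": 0,"jaw": 10},
    {"tx": 4.5,"ty": -3,"tz": 15,"twist": 0,"jaw": 10},
    {"tx": 4.5,"ty": -3,"tz": 27,"twist": 0,"jaw": 10},
    {"tx": 4.5,"ty": -3,"tz": 40,"twist": 0,"jaw": 10},
    {"tx": 4.5,"ty": -3,"tz": 50,"twist": 0,"jaw": 10},
    {"tx": 4.5,"ty": -3,"tz": 55,"twist": 0,"jaw": 10},
    {"tx": 4.5,"ty": -3,"tz": 55,"twist": 0,"jaw": 10}
  ]
}}

```text
clock: 12.8
eef_pos: [0.476, -0.1327, 0.1354]
eef_rot: [[0.016, -1.0, -0.005], [-1.0, -0.016, 0.002], [-0.002, 0.005, -1.0]]
contact_force: [0.1, -0.4, -2.8]
grip_width: 0.0238
```

```bash
sed -i 's/^plan(.*/plan([.4765,-.133,.08],-89)/' d.py; python3 d.py s8.png
```

```text
t=12.80 grasp [ 0.476  -0.1327  0.1324] yaw -89.09 F [ 0.1 -0.4 -2.8] T [ 0.16 -0.05 -0.06] w 0.0238
  move [ 0.4 -0.8 52.4] twist -0.09
reel along [0.0463 0.1114] y [-0.0374  0.0387] z [-0.0301  0.0478]
bar end 102 [ 0.1267  0.0014 -0.0012] max 0.1465 slope deg -4.4
[287 222]
```

View pics/s8.png

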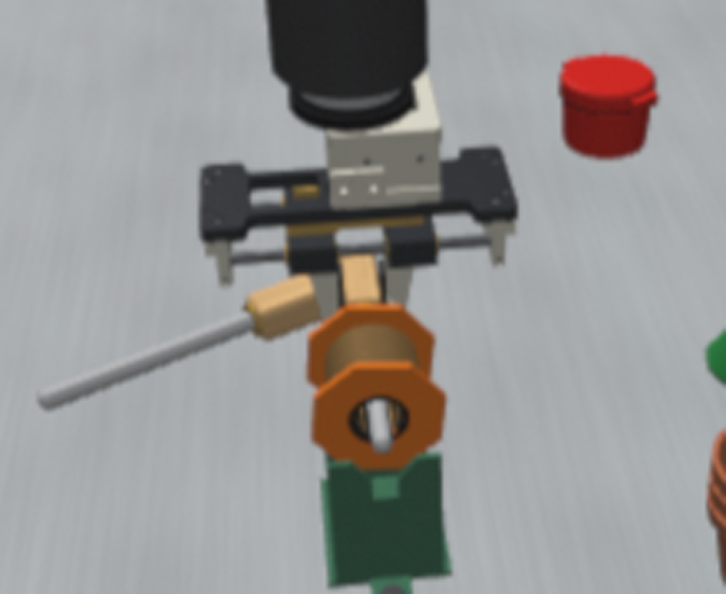

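The reel is between the cheeks with the bar above the slots. Lowering further.

Emit:
{"name": "carry_out", "arguments": {
  "moves": [
    {"tx": 0,"ty": -1,"tz": 6,"twist": 0,"jaw": 10},
    {"tx": 0,"ty": -1,"tz": 14,"twist": 0,"jaw": 10},
    {"tx": 0,"ty": -1,"tz": 22,"twist": 0,"jaw": 10},
    {"tx": 0,"ty": -1,"tz": 30,"twist": 0,"jaw": 10},
    {"tx": 0,"ty": -1,"tz": 36,"twist": 0,"jaw": 10},
    {"tx": 0,"ty": -1,"tz": 40,"twist": 0,"jaw": 10},
    {"tx": 0,"ty": -1,"tz": 42,"twist": 0,"jaw": 10},
    {"tx": 0,"ty": -1,"tz": 42,"twist": 0,"jaw": 10}
  ]
}}

```text
clock: 13.52
eef_pos: [0.4772, -0.1327, 0.0938]
eef_rot: [[0.016, -1.0, -0.005], [-1.0, -0.016, 0.002], [-0.002, 0.005, -1.0]]
contact_force: [0.8, -0.6, -2.9]
grip_width: 0.0236
```

```bash
python3 d.py
```

```text
t=13.52 grasp [ 0.4772 -0.1327  0.0908] yaw -89.07 F [ 0.8 -0.6 -2.9] T [ 0.2  -0.05  0.05] w 0.0236
  move [ 0.3  0.6 10.8] twist -0.07
reel along [0.0325 0.1113] y [-0.038   0.0386] z [-0.0304  0.0258]
bar end 120 [ 1.267e-01  5.000e-04 -1.000e-04] max 0.1472 slope deg -6.06
[288 238]
```

Emit:
{"name": "carry_out", "arguments": {
  "moves": [
    {"tx": 0,"ty": 0.5,"tz": 2,"twist": 0,"jaw": 10},
    {"tx": 0,"ty": 0.5,"tz": 4,"twist": 0,"jaw": 10},
    {"tx": 0,"ty": 0.5,"tz": 6,"twist": 0,"jaw": 10},
    {"tx": 0,"ty": 0.5,"tz": 8,"twist": 0,"jaw": 10},
    {"tx": 0,"ty": 0.5,"tz": 9,"twist": 0,"jaw": 10},
    {"tx": 0,"ty": 0.5,"tz": 10,"twist": 0,"jaw": 10},
    {"tx": 0,"ty": 0.5,"tz": 10,"twist": 0,"jaw": 10}
  ]
}}

```text
clock: 14.15
eef_pos: [0.4769, -0.1327, 0.084]
eef_rot: [[0.016, -1.0, -0.005], [-1.0, -0.016, 0.002], [-0.002, 0.005, -1.0]]
contact_force: [-0.7, 1.7, -1.6]
grip_width: 0.024
```

```bash
python3 d.py
```

```text
t=14.15 grasp [ 0.4769 -0.1327  0.081 ] yaw -89.06 F [-0.7  1.7 -1.6] T [ 0.22 -0.08 -0.03] w 0.0240
  move [0.3 0.4 1. ] twist -0.06
reel along [0.0305 0.1119] y [-0.0382  0.0384] z [-0.0313  0.0255]
bar end 125 [ 0.1274  0.0003 -0.002 ] max 0.1456 slope deg -1.42
[288 241]
```

Emit:
{"name": "carry_out", "arguments": {
  "moves": [
    {"tx": 0,"ty": 0,"tz": 0.5,"twist": 0,"jaw": 10},
    {"tx": 0,"ty": 0,"tz": 1,"twist": 0,"jaw": 10},
    {"tx": 0,"ty": 0,"tz": 1.5,"twist": 0,"jaw": 10},
    {"tx": 0,"ty": 0,"tz": 1.5,"twist": 0,"jaw": 10},
    {"tx": 0,"ty": 0,"tz": 1.5,"twist": 0,"jaw": 10}
  ]
}}

```text
clock: 14.62
eef_pos: [0.4771, -0.1327, 0.0832]
eef_rot: [[0.017, -1.0, -0.004], [-1.0, -0.017, 0.002], [-0.002, 0.004, -1.0]]
contact_force: [-2.6, 1.1, 5.5]
grip_width: 0.0236
```

```bash
python3 d.py; python3 d.py | head -1
```

```text
t=14.62 grasp [ 0.4771 -0.1327  0.0802] yaw -89.05 F [-2.6  1.1  5.5] T [ 0.34  0.74 -0.07] w 0.0236
  move [0.3 0.6 0.2] twist -0.05
reel along [0.0304 0.1126] y [-0.0381  0.0384] z [-0.0322  0.0242]
bar end 127 [ 0.1268  0.0002 -0.0027] max 0.147 slope deg -3.91
[288 242]
t=14.67 grasp [ 0.4771 -0.1327  0.0802] yaw -89.05 F [-2.2  1.4  5.8] T [ 0.32  0.72 -0.09] w 0.0239
```

The force changed from hanging weight (-2.6 N) to +5.5 N support, at the same height as the original grasp, so the bar is on the slot bottoms. Releasing.

Emit:
{"name": "carry_out", "arguments": {
  "moves": [
    {"tx": 0,"ty": 0.5,"tz": 0,"twist": 0,"jaw": 28},
    {"tx": 0,"ty": 0.5,"tz": 0,"twist": 0,"jaw": 35},
    {"tx": 0,"ty": 0.5,"tz": 0,"twist": 0,"jaw": 45},
    {"tx": 0,"ty": 0.5,"tz": 0,"twist": 0,"jaw": 60},
    {"tx": 0,"ty": 0.5,"tz": 0,"twist": 0,"jaw": 60},
    {"tx": 0,"ty": 0.5,"tz": 0,"twist": 0,"jaw": 60}
  ]
}}

```text
clock: 15.22
eef_pos: [0.4766, -0.1327, 0.0831]
eef_rot: [[0.016, -1.0, -0.004], [-1.0, -0.017, 0.002], [-0.002, 0.004, -1.0]]
contact_force: [-0.5, 0.3, 0.5]
grip_width: 0.0555
```

Emit:
{"name": "carry_out", "arguments": {
  "moves": [
    {"tx": 0,"ty": 0,"tz": -8,"twist": 0,"jaw": 60},
    {"tx": 0,"ty": 0,"tz": -25,"twist": 0,"jaw": 60},
    {"tx": 0,"ty": 0,"tz": -50,"twist": 0,"jaw": 60},
    {"tx": -10,"ty": 0,"tz": -85,"twist": 0,"jaw": 60},
    {"tx": -40,"ty": 0,"tz": -115,"twist": 0,"jaw": 60},
    {"tx": -80,"ty": 0,"tz": -130,"twist": 0,"jaw": 60},
    {"tx": -120,"ty": 0,"tz": -130,"twist": 0,"jaw": 60},
    {"tx": -160,"ty": 0,"tz": -130,"twist": 0,"jaw": 60}
  ]
}}

```text
clock: 15.88
eef_pos: [0.4749, 0.0287, 0.2158]
eef_rot: [[0.015, -1.0, -0.0], [-1.0, -0.015, 0.003], [-0.003, 0.0, -1.0]]
contact_force: [0.6, -0.2, -0.7]
grip_width: 0.0599
```

Emit:
{"name": "carry_out", "arguments": {
  "moves": [
    {"tx": -40,"ty": 0,"tz": 0,"twist": 0,"jaw": 60},
    {"tx": -80,"ty": 0,"tz": 0,"twist": 0,"jaw": 60},
    {"tx": -120,"ty": 0,"tz": 0,"twist": 0,"jaw": 60},
    {"tx": -160,"ty": 0,"tz": 0,"twist": 0,"jaw": 60},
    {"tx": -190,"ty": 0,"tz": 0,"twist": 0,"jaw": 60},
    {"tx": -200,"ty": 0,"tz": 0,"twist": 0,"jaw": 60},
    {"tx": -200,"ty": 0,"tz": 0,"twist": 0,"jaw": 60}
  ]
}}

```text
clock: 16.47
eef_pos: [0.4717, 0.2311, 0.2168]
eef_rot: [[0.018, -1.0, -0.0], [-1.0, -0.018, 0.003], [-0.003, 0.0, -1.0]]
contact_force: [0.1, -0.9, -0.1]
grip_width: 0.0601
```

```bash
python3 - <<'E'
from h import *
from b import axis
s=bot.observe(); print(s["clock"],s["eef_pos"],s["contact_force"])
ims=[]
for n,c in (("top",(270,200,430,320)),("side",(220,180,380,300))):
    p=viewer.read_camera(n); C=cloud(p); hsv=cv2.cvtColor(p["img"],cv2.COLOR_RGB2HSV)
    ims.append(cv2.resize(p["img"][c[1]:c[3],c[0]:c[2],::-1],None,fx=2.5,fy=2.5,interpolation=cv2.INTER_CUBIC))
    box=lambda x0,x1,y0,y1,z0,z1:(C[...,0]>x0)&(C[...,0]<x1)&(C[...,1]>y0)&(C[...,1]<y1)&(C[...,2]>z0)&(C[...,2]<z1)&(p["depth"]>0)
    h=box(.43,.53,-.152,-.07,.07,.12)&(hsv[...,1]>60); print(n,"handle",axis(C[h]),np.percentile(C[h][:,2],[5,50,95]).round(4))
    b=box(.44,.52,-.30,-.262,.065,.1)&(hsv[...,1]<70); print("tip",b.sum(),C[b].mean(0).round(4),C[b][:,1].min())
    o=box(.41,.54,-.27,-.15,.02,.16)&(hsv[...,1]>100)&(hsv[...,0]<25); print("reel",np.percentile(C[o],[1,99],axis=0).round(4).tolist())
    for q in ("pots","tub","rose","torch"):
        r=viewer.place_of(p,q)
        if r: print(q,round(r[0]["score"],2),on_z(p,r[0]["position"],0).round(3))
cv2.imwrite("pics/f9.png",np.hstack(ims))
E
```

```text
16.4667 [0.47166989 0.23110773 0.21677568] [ 0.06858973 -0.86295565 -0.05844248]
top handle (array([ 0.475 , -0.1177,  0.09  ]), array([-0.0279,  0.9996]), 1.6, array([-0.0298,  0.0293]), np.float64(0.0236)) [0.0858 0.0903 0.0936]
tip 35 [ 0.4794 -0.2699  0.0836] -0.27779141644542793
reel [[0.4399, -0.241, 0.0419], [0.5158, -0.1771, 0.1114]]
pots 0.57 [ 0.722 -0.276  0.   ]
tub 0.73 [ 0.716 -0.277  0.   ]
rose 0.76 [ 0.779 -0.069  0.   ]
torch 0.71 [ 0.279 -0.32   0.   ]
side handle (array([ 0.4752, -0.1209,  0.0908]), array([-0.0297,  0.9996]), 1.7, array([-0.0275,  0.033 ]), np.float64(0.0237)) [0.0887 0.0908 0.0929]
tip 49 [ 0.4784 -0.2725  0.0833] -0.2825692744793066
reel [[0.4397, -0.2442, 0.0551], [0.5165, -0.1627, 0.1117]]
pots 0.93 [ 0.717 -0.288  0.   ]
tub 0.67 [0.726 0.28  0.   ]
rose 0.98 [ 0.767 -0.063  0.   ]
torch 0.75 [ 0.286 -0.314  0.   ]
```

View pics/f9.png

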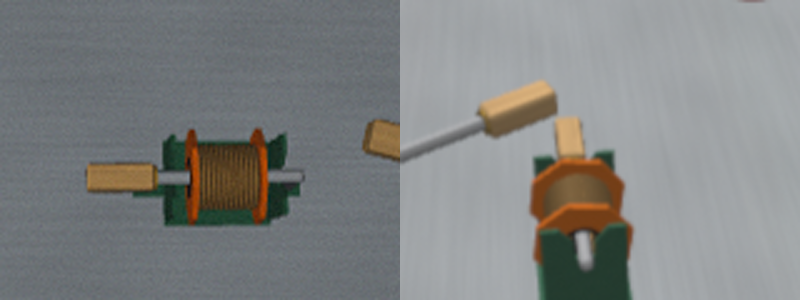

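The bar sits in both slots with the reel hanging between the cheeks. Bar heights match the original seated state. The arm is clear.

```bash
python3 -c "
from plant import bot
print(bot.hand_in())"
```

```text
the job is handed in; nothing more can be done
None
```

The job is done and handed in at about 17 s on the clock. I took the smallest spindle out of the dispenser, threaded it through the reel's bore and carried the reel over on the bar. I let go only once the bar rested on the slot bottoms.

**Last checks:**
- **Seating:** before release, the wrist force went from -2.6 N (hanging weight) to about +5.5 N (support). Handle top at about 0.091 m and bar top at about 0.0835 m match the original seated readings, and the bar is level.
- **Reel:** it spans y from about -0.241 to -0.177 m in the top view, clear of both cheeks. The side view read it wider, to -0.163 m; I took that as handle pixels counted in.
- **Bystanders:** pots, rose and torch read within about 12 mm of their starting positions, which is about the detectors' scatter. The torch's only starting reading had been a single side-view detection.
- **Disagreement:** the final top-view detection put the tub on top of the pots' position. The side view shows it at (0.726, 0.280), about where it started, and the arm never went near it.

One move was refused along the way because a row lacked the twist value. It moved nothing, and I sent it again.

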